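# Test and reset the bench safety switch

## Robot

A 6-joint arm with a two-finger parallel gripper is mounted at the origin on the work surface. World frame = base frame: x ahead of the robot, y to its left, z up, the work surface at z = 0. Lengths are in m, angles in rad, forces in N, time in s.
With the tool pointing down it reaches from about 0.325 to 0.75 m from the base axis. Payload 7.6 kg.
Tool frame: the origin (TCP) lies between the finger pads, 19 mm behind the fingertips; this is the grasp point; z points along the fingers, y is the line along which they close (so a half turn about z gives the same grasp; the last joint's range is limited). The gripper opens to 85 mm and grips with 20 to 120 N. Pads are 22 mm wide; open, the fingers measure 114 mm over their backs; the gripper's body (76 mm by 85 mm) begins 54 mm behind the grasp point. The pads swing forward as they close: fully open they stand 13 mm farther back than shut.
Start: joints at [1.061, 0.052, 1.401, -0, 1.689, -0.07], TCP at [0.224, 0.475, 0.25] pointing down, gripper open.
Joint ranges: [-2.9, 2.9], [-0.91, 2.17], [0.12, 2.37], [-1.06, 4.2], [0.26, 2.73], [-2.93, 2.93]. Speed limits (rad/s): [2.57, 2.57, 3.01, 3.14, 3.14, 3.14].

## Interface

Orientations are given as a unit quaternion [w, x, y, z].
In Python, from plant import telemetry, cams, job gives the robot as it stands.
- The arm moves only by the shell command python3 -m inch 'ROWS' [FORCE]. ROWS is JSON, a list of rows, each a list of 7 numbers: the turn, a rotation vector about the tool's x, y, z in rad, then the shift along the tool's x, y, z in m, then the finger opening in m, from 0 to 0.0854. A call has 1 to 8 rows; each row is the pose to reach, as a shift and turn from the pose commanded when the call began, along the tool's axes at that moment; what a row does not reach only later rows make up. A row lasts 1/12 s, in which the tool goes at most 41.7 mm and 7.16 degrees, less where a joint would pass 70% of its speed; a pose out of reach is approached as far as the arm can. A call with a gripper value outside its range is refused whole. The fingers move at their own pace and stop on an object; FORCE is the grip in N (left out, the last holds). Time passes only in rows, so rows that repeat a pose let the fingers close. It gives the time, the measured TCP pose, the force, the opening and the grip force at its end, in the units of the state.
- telemetry.sense(): the state, without advancing time (a new reading comes with each control period).
- cams.camera(name): name is "side" or "top"; returns a dict with "img" (480x640x3 uint8, red, green, blue), "depth" (480x640 float32, m along the optical axis (not along the pixel's ray), 0 where there is no reading), "K" (3x3 intrinsics, pixels), "dist" ([k1, k2, p1, p2, k3] as OpenCV has them; the pictures are not rectified), "rvec" (rotation vector, rad) and "tvec" (3), from world to camera coordinates, as OpenCV has them. Camera axes: x right, y down, z forward; pixel columns grow to the right and rows downward; lengths in m; the calibration is good to about 2 mm. A picture is of the moment at which its call begins.
- job.sign_off(): hands the job in; it is judged then, once.
Trained networks look in the newest picture that a camera, given by its name, has taken for a name from the list of things; names that differ only in an ending like _2 or _b are one class to them, and where a whole thing is asked for, a point or a joint stands for the part that bears it (a point fixed in the world has none). Each returns a list of dicts, best first, with "score" (0 to 1); they miss things now and then, are a little off and sometimes report something else, mostly with a low value. They report only what shows in the picture. A call takes as long as a camera call.
- cams.spot_in(thing, camera): "extent" ([left, top, width, height] in pixels, round what is visible of it).
- cams.trace(thing, camera): "region" (480x640 bool, what is visible of it) and "extent" ([left, top, width, height] in pixels, round what is visible of it).
- cams.spot_point(thing, camera): "centre" ([row, column] in pixels: a listed point, or the origin of a listed thing).
The state is a dict: "t": time; "q": joint angles; "dq": joint speeds; "joint_torque": joint torques, N m; "eef_pos": TCP position; "tcp_rot": TCP orientation; "ft_force": force on the tool from outside, world axes, zero at the start; "moment": the same for the moment, N m; "opening": finger opening in m; "grasp_force": force on a finger pad.
Only numpy, scipy, OpenCV 4.12 (cv2) and the standard library are available. Lean on these libraries where they do the work, as an engineer would, in place of code of your own. Each camera call takes 0.05 s, during which the arm holds its last target. There are 200 camera calls.

## Task

Test the residual-current safety switch that feeds the microscope bench: press its round test button gently until the lever drops, and let the lever fall all the way down untouched. Then lift the lever back up until it clicks in and stays up by itself, with the button out again. Do not strike the clear splash hood, and leave the other things on the bench where they are.

Things in the scene. Friction and masses are not known exactly. Their poses are not given: they have to be found in the camera images.
- unit: The fixed safety-switch unit: a cream box 140 mm deep (x -50 to 90), 240 mm wide (y -120 to 120). Origin on the bench below the panel's middle; x to its back, y along its width, z up; its front is -x. The low front face (x = -50) rises to z = 88, the sloping panel goes from there up to x = 46, z = 168, and an upright riser (x 46 to 90) up to z = 270 mm.
- panel_mid (a point): Middle of the aluminium-faced panel, 130 mm above the unit's origin. Axes: z is the panel's outward normal, up and to the front, (-0.643, 0, 0.766) in the unit's frame (the panel slopes 40 degrees from level); x points uphill, (0.766, 0, 0.643); y as the unit's. The button is at y = +60 mm, the lever's hinge at y = -30 mm.
- hood_edge (a point): Middle of the free front edge of the clear splash hood, a level plastic sheet 6 mm thick, 240 mm wide, with aluminium edging, at (-30, 0, 265) mm in the unit's frame; it runs back to the riser; lowest edging 253 mm over the bench. It hangs over the button: a tool pointing straight down cannot get there, one leaning like the panel's normal can.
- button_top (a point): Centre of the top face of the test button: round, grey, 40 mm across, standing 18 mm proud of the panel (12 mm proud of its dark steel collar, 58 mm across); at (0, 60, 18) mm from panel_mid when out. It is pressed along the panel's normal.
- test_button (a joint): Travel of the test button in m: 0 out, 0.010 fully in. Its spring takes 3 N to start and 8 N at the end, plus some catch friction. The lever is let go somewhere between one third and all of the travel. The button also dips and springs back (the click) as the lever is lifted past its catch.
- lever (a joint): Lever angle in rad: 0 latched up as at the start (80 degrees from the panel, pointing to the front, 40 degrees above level), growing as it drops; 1.134 fully down (15 degrees from the panel, 25 below level). Spring and weight drive it down with about 0.25 N m; the catch adds more over the last 0.4 rad of the lift. It must go a little past 0 to click in; its stop is at -0.09.
- lever_hinge (a point): Point on the lever's hinge axis, in the lever's mid-plane; the axis is parallel to the unit's y axis. At (0, -30, 14) mm from panel_mid. Two steel cheeks stand either side of it (24 mm high over the panel, 40 mm over all).
- lever_grip (a point): Middle of the free part of the lever's hand grip; it moves with the lever. The lever is an L: a flat grey bar (16 mm wide, 12 thick) goes straight out from the hinge, and at 95 mm from the hinge axis a round grip, 18 mm across and 78 mm long, stands off square to it along the unit's y, from 9 mm on one side to 69 mm on the -y side. This point is on the grip's axis, 40 mm to -y of the bar.
- media_bottle: Bystander: glass bottle with a white cap, 72 mm across, 160 mm tall, loose. Origin: centre of its underside, z up.
- dish_stack: Bystander: stack of three clear culture dishes in one piece, 90 mm across, 48 mm tall, loose. Origin: centre of its underside, z up.
- tip_box: Bystander: grey pipette-tip box with a clear lid, 122 x 82 x 75 mm, loose. Origin: centre of its underside, z up.

How it is judged:
By the outcome, as a careful person would: the job done as asked, in the order asked, and still so for the second after the job is handed in, with the robot touching nothing.
It also fails if it takes over 59 s, if anything falls off the work surface, if the arm or the gripper's body presses on something with over 40 N, if the wrist force passes 120 N, or if a joint passes its speed limit or range.

## Working session

There is one attempt and no reset: what is moved stays moved. The work goes in short steps, Python scripts to look and compute and a shell command to move; the robot and the scene stay as the last step left them, time stands still between calls to the robot, and variables do not carry over. Pictures are saved under pics/ and viewed, at most 10 in all, crops included, and the job is handed in when it is done.

```bash
mkdir -p pics; ls; cat > h.py <<'E'
import numpy as np, cv2
from scipy.spatial.transform import Rotation as R
from plant import telemetry, cams, job
def Rq(q): return R.from_quat([q[1],q[2],q[3],q[0]])
def back(c,row,col,depth=None,z=None):
    u=cv2.undistortPoints(np.array([[[col,row]]],float),c['K'],np.array(c['dist']))[0,0]
    Rm=cv2.Rodrigues(np.array(c['rvec'],float))[0]; t=np.array(c['tvec'],float).ravel()
    d=np.array([u[0],u[1],1.]); o=-Rm.T@t; w=Rm.T@d
    if depth is None: depth=(z-o[2])/w[2]
    return o+w*depth
def proj(c,P):
    return cv2.projectPoints(np.array(P,float).reshape(-1,1,3),np.array(c['rvec'],float),np.array(c['tvec'],float),c['K'],np.array(c['dist']))[0][:,0]
E
python3 - <<'E'
from h import *
for n in ('side','top'):
    c=cams.camera(n); cv2.imwrite(f'pics/{n}0.png',c['img'][:,:,::-1])
    Rm=cv2.Rodrigues(np.array(c['rvec'],float))[0]; print(n,'cam at',-Rm.T@np.array(c['tvec']).ravel(), 'fwd',Rm[2])
    for th in ('unit','panel_mid','hood_edge','button_top','lever_hinge','lever_grip','media_bottle','dish_stack','tip_box'):
        r=cams.spot_point(th,n)
        for k in r[:2]:
            a,b=k['centre']; i,j=int(round(a)),int(round(b)); 
            d=np.median(c['depth'][max(i-2,0):i+3,max(j-2,0):j+3]) if 0<=i<480 and 0<=j<640 else 0
            print(th,round(k['score'],2),np.round([a,b],1),np.round(back(c,a,b,d),3) if d>0 else None)
print(telemetry.sense())
E
```

```text
pics
side cam at [1.36000725 0.50592155 0.8380622 ] fwd [-0.67246392 -0.46750021 -0.57379075]
unit 0.91 [311.5 438.5] [0.581 0.235 0.106]
panel_mid 0.96 [265.2 445.8] [0.493 0.205 0.148]
hood_edge 0.62 [210.2 434.4] [0.103 0.016 0.006]
button_top 0.65 [241.8 434.3] [0.428 0.15  0.145]
lever_hinge 0.64 [269.8 444.5] [0.513 0.211 0.152]
lever_grip 0.59 [260.3 413.7] [0.586 0.176 0.208]
media_bottle 0.79 [231.3 256.3] [ 0.479 -0.303  0.034]
dish_stack 0.56 [254.1 235.5] [ 0.579 -0.286  0.031]
dish_stack 0.23 [263.9 444.9] [0.493 0.203 0.15 ]
tip_box 0.65 [294.8 221.5] [ 0.712 -0.21   0.035]
top cam at [ 0.45491758 -0.01665128  1.27933231] fwd [ 0.09216004 -0.02412702 -0.99545186]
unit 0.71 [301.  208.1] [0.464 0.151 0.264]
panel_mid 0.97 [294.8 195.2] [0.475 0.171 0.269]
hood_edge 0.79 [286.1 194.5] [0.489 0.172 0.269]
button_top 0.57 [319.9 221.5] [0.433 0.13  0.26 ]
button_top 0.52 [303.9 455.1] [ 0.447 -0.29   0.109]
lever_hinge 0.82 [278.3 187.9] [0.502 0.182 0.269]
lever_grip 0.65 [237.5 204.6] [0.575 0.165 0.208]
media_bottle 0.6 [301.1 456. ] [ 0.452 -0.292  0.111]
dish_stack 0.63 [253.5 455.5] [ 0.547 -0.311  0.046]
tip_box 0.79 [189.3 417.3] [ 0.675 -0.234  0.075]
{'t': 1.0, 'q': array([ 1.06068816e+00,  5.21982763e-02,  1.40064914e+00, -1.88032457e-08,
        1.68859652e+00, -7.02950126e-02]), 'dq': array([ 1.57629345e-03,  2.60279816e-03,  9.65968510e-04, -1.28086984e-03,
        9.94873207e-05, -2.32056410e-04]), 'joint_torque': array([-1.21057557e-03, -3.81554067e+01, -3.60304534e+01, -2.38874172e-04,
        3.73215726e-04, -2.19543082e-06]), 'eef_pos': array([0.22352322, 0.47507746, 0.25004994]), 'tcp_rot': array([2.12860620e-05, 2.18138451e-01, 9.75917830e-01, 7.12458608e-05]), 'ft_force': array([-0.13486024,  0.38898839,  0.01038648]), 'moment': array([ 0.00792081, -0.02885793,  0.0156512 ]), 'grasp_force': 0.0, 'opening': 0.08501261748012767}
```

View pics/side0.png

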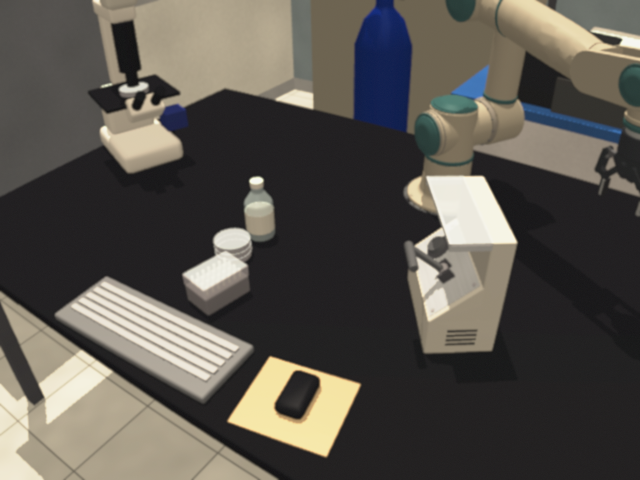

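View pics/top0.png

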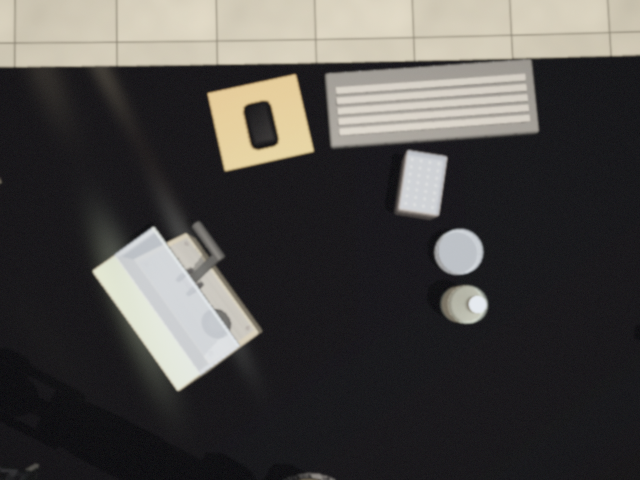

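Side view: the unit (410-515, 175-350) faces away from the base, with the lever grip at (410,255) and the button at (437,243). Top view: hood and riser outline has corners at (155,228), (93,271), (178,391), (240,347), and the lever grip is at (207,240). Bystanders are on the right, well clear. Next I fit the unit pose.

```bash
cat >> h.py <<'E'
def pts(c,mask):
    v,u=np.nonzero(mask&(c['depth']>0)); d=c['depth'][v,u].astype(float)
    n=cv2.undistortPoints(np.stack([u,v],1).astype(float)[:,None],c['K'],np.array(c['dist']))[:,0]
    Rm=cv2.Rodrigues(np.array(c['rvec'],float))[0]; t=np.array(c['tvec'],float).ravel()
    return (np.c_[n,np.ones(len(n))]*d[:,None]-t)@Rm
E
python3 - <<'E'
from h import *
c=cams.camera('top'); m=np.zeros((480,640),bool); m[200:410,80:280]=1
P=pts(c,m); Q=P[(P[:,2]>.255)&(P[:,2]<.285)]
print(len(Q),np.median(Q[:,2]))
r=cv2.minAreaRect(Q[:,:2].astype(np.float32)*1000); print(r); print(cv2.boxPoints(r))
# robust edges: percentile extents along the axes for best angle
best=None
for a in np.radians(np.arange(110,140,.25)):
    ex=np.array([np.cos(a),np.sin(a)]);ey=np.array([-ex[1],ex[0]])
    s=Q[:,:2]@ex;t=Q[:,:2]@ey
    e=[np.percentile(s,1),np.percentile(s,99),np.percentile(t,1),np.percentile(t,99)]
    A=(e[1]-e[0])*(e[3]-e[2])
    if best is None or A<best[0]: best=(A,np.degrees(a),e)
print(best)
a=np.radians(best[1]);e=best[2];ex=np.array([np.cos(a),np.sin(a)]);ey=np.array([-ex[1],ex[0]])
# true extents: x -30..90 (mid 30), y -120..120
o=((e[0]+e[1])/2-.030)*ex+(e[2]+e[3])/2*ey; print('origin',o)
np.save('unit.npy',[*o,a])
U=np.array([[*ex,0],[*ey,0],[0,0,1]]).T; O=np.array([*o,0])
z=np.array([-.643,0,.766]);x=np.array([.766,0,.643]);y=np.array([0,1,0])
W=lambda p:O+U@(np.array([0,0,.13])+p[0]*x+p[1]*y+p[2]*z)
L={'button':(0,.06,.018),'hinge':(0,-.03,.014),'grip':(-.0165,-.07,.1076),'gripdown':(-.0918,-.07,.0386),'mid':(0,0,0)}
for k,p in L.items(): print(k,W(p).round(4))
hc=[O+U@np.array(p) for p in [(-.03,-.12,.268),(-.03,.12,.268),(.09,.12,.27),(.09,-.12,.27)]]
V=[W(p) for p in L.values()]+hc+[O+U@np.array(p) for p in [(-.05,-.12,.088),(-.05,.12,.088)]]
for n in('top','side'):
    cc=c if n=='top' else cams.camera(n); im=cc['img'][:,:,::-1].copy()
    for q in proj(cc,V): cv2.circle(im,tuple(int(round(v*8)) for v in q),16,(0,0,255),-1,shift=3)
    j=im[200:410,80:280] if n=='top' else im[160:370,380:540]
    cv2.imwrite(f'pics/fit_{n}.png',cv2.resize(j,None,fx=2.8,fy=2.8))
a1=cv2.imread('pics/fit_top.png');a2=cv2.imread('pics/fit_side.png')
j=np.hstack([a1,a2]);cv2.imwrite('pics/fit.png',cv2.resize(j,(800,int(j.shape[0]*800/j.shape[1]))))
E
```

```text
11217 0.2687697321407722
((455.3944091796875, 219.03919982910156), (241.46131896972656, 123.05030059814453), 35.137351989746094)
[[321.25385 199.86777]
 [392.07404  99.24035]
 [589.535   238.21063]
 [518.7148  338.83804]]
(np.float64(0.027830099347089365), np.float64(124.75), [np.float64(-0.13928668648679596), np.float64(-0.020587724496853886), np.float64(-0.6159934096120133), np.float64(-0.3815339090356937)])
origin [0.47247148 0.1939641 ]
button [0.4298 0.1503 0.1438]
hinge [0.5023 0.2037 0.1407]
grip [0.5766 0.1666 0.2018]
gripdown [0.5842 0.1557 0.1005]
mid [0.4725 0.194  0.13  ]
```

View pics/fit.png

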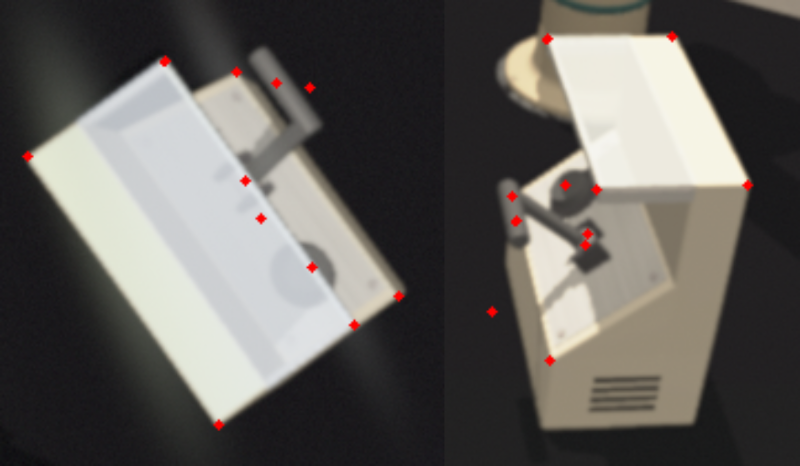

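The fit agrees with both pictures to within a few mm: hood corners, button top and hinge all land on their features. Now I add a helper that gives the turn and shift to any panel-frame pose, then raise.

```bash
cat >> h.py <<'E'
import sys
def frame():
    ox,oy,a=np.load('unit.npy'); U=R.from_euler('z',a).as_matrix()
    z=np.array([-.6428,0,.766]);x=np.array([.766,0,.6428]);y=np.array([0,1,0])
    return np.array([ox,oy,0])+U@[0,0,.13], U@np.stack([x,y,z],1)   # panel origin, axes
def target(p,lean=0):
    """panel-frame TCP p; tool z=-n, tool y=-uphill; lean deg >0 = tool more upright"""
    o,B=frame(); T=np.stack([B[:,1],-B[:,0],-B[:,2]],1)
    T=T if np.linalg.det(T)>0 else np.stack([-T[:,0],T[:,1],T[:,2]],1)
    return o+B@np.array(p), R.from_rotvec(B[:,1]*np.radians(lean))*R.from_matrix(T)
def go(p,lean=0):
    s=telemetry.sense(); r=Rq(s['tcp_rot']); P,T=target(p,lean); o,B=frame()
    print('t',round(s['t'],2),'turn',(r.inv()*T).as_rotvec().round(3),'shift',r.inv().apply(P-s['eef_pos']).round(4))
    print('panel pos',(B.T@(s['eef_pos']-o)).round(4),'F panel',(B.T@s['ft_force']).round(2),'q',s['q'].round(2))
E
python3 -m inch '[[0,0,0,0,0,-0.04,0],[0,0,0,0,0,-0.08,0],[0,0,0,0,0,-0.12,0],[0,0,0,0,0,-0.16,0],[0,0,0,0,0,-0.2,0],[0,0,0,0,0,-0.2,0]]'
python3 -c "
from h import *
go((-.005,.06,.22)); print(target((0,0,0),10)[1].as_matrix().round(2))"
```

```text
t: 1.6
eef_pos: [0.2234, 0.4748, 0.4596]
tcp_rot: [0.002, 0.218, 0.976, 0.007]
ft_force: [-1.0, -1.3, 0.6]
opening: 0.0124
grasp_force: 0.0
t 1.6 turn [0.429 0.712 2.002] shift [-0.4405 -0.2751  0.1607]
panel pos [0.4974 0.0446 0.0128] F panel [-0.02  1.5   0.75] q [ 1.06  0.11  0.92 -0.    2.1  -0.07]
[[ 0.82  0.49 -0.29]
 [ 0.57 -0.71  0.41]
 [-0.   -0.5  -0.87]]
```

```bash
python3 -m inch '[[0.02,0.04,0.11,-0.035,-0.022,0,0],[0.05,0.08,0.22,-0.07,-0.044,0,0],[0.07,0.12,0.33,-0.105,-0.066,0,0],[0.1,0.16,0.44,-0.14,-0.088,0,0],[0.12,0.2,0.55,-0.175,-0.11,0,0],[0.14,0.23,0.66,-0.21,-0.132,0,0],[0.17,0.27,0.77,-0.245,-0.154,0,0],[0.19,0.31,0.88,-0.28,-0.175,0,0]]'
python3 -c "
from h import *
go((-.005,.06,.22))"
```

```text
t: 2.27
eef_pos: [0.4029, 0.1956, 0.4502]
tcp_rot: [-0.166, 0.609, 0.773, -0.057]
ft_force: [1.3, 2.0, 0.1]
opening: 0.0002
grasp_force: 0.0
t 2.27 turn [0.24  0.413 1.108] shift [-0.1992  0.1011  0.0938]
panel pos [0.2372 0.0562 0.2189] F panel [ 0.73 -2.18 -0.47] q [0.26 0.07 1.01 0.27 2.33 0.18]
```

```bash
python3 -m inch '[[0.02,0.04,0.11,-0.025,0.013,0.012,0],[0.05,0.08,0.22,-0.05,0.026,0.024,0],[0.07,0.12,0.33,-0.075,0.039,0.036,0],[0.1,0.16,0.44,-0.1,0.052,0.048,0],[0.12,0.21,0.55,-0.125,0.065,0.06,0],[0.14,0.25,0.66,-0.15,0.078,0.072,0],[0.17,0.29,0.77,-0.175,0.09,0.084,0],[0.19,0.33,0.88,-0.2,0.1,0.094,0]]'
python3 -c "
from h import *
go((-.005,.06,.22))"
```

```text
t: 2.93
eef_pos: [0.506, 0.0407, 0.2935]
tcp_rot: [-0.303, 0.862, 0.396, -0.096]
ft_force: [1.3, 0.5, 0.0]
opening: 0.0002
grasp_force: 0.0
t 2.93 turn [0.047 0.084 0.227] shift [-0.0001 -0.001  -0.0015]
panel pos [-0.006   0.0598  0.2185] F panel [-0.24 -1.41  0.22] q [-0.18  0.32  1.12  0.46  2.19  0.7 ]
```

```bash
python3 -m inch '[[0.024,0.042,0.114,0,0,0,0],[0.047,0.084,0.227,0,0,0,0],[0.047,0.084,0.227,0,0,0,0]]'
python3 -m inch '[[0,0,0,0,0,0.02,0],[0,0,0,0,0,0.05,0],[0,0,0,0,0,0.08,0],[0,0,0,0,0,0.11,0],[0,0,0,0,0,0.13,0],[0,0,0,0,0,0.145,0],[0,0,0,0,0,0.15,0],[0,0,0,0,0,0.15,0]]'
python3 -c "
from h import *
go((-.005,.06,.045))
cs=[cams.camera(n)['img'][:,:,::-1] for n in('side','top')]
a=cv2.resize(cs[0][130:370,350:590],(400,400),interpolation=2);b=cv2.resize(cs[1][180:420,80:320],(400,400),interpolation=2)
cv2.imwrite('pics/pre.png',np.hstack([a,b]))"
```

```text
t: 3.18
eef_pos: [0.5055, 0.0405, 0.2942]
tcp_rot: [-0.326, 0.897, 0.28, -0.102]
ft_force: [0.3, -0.0, 0.2]
opening: 0.0001
grasp_force: 0.0
t: 3.85
eef_pos: [0.45, 0.1212, 0.1798]
tcp_rot: [-0.325, 0.896, 0.286, -0.102]
ft_force: [-0.4, -0.2, 0.6]
opening: 0.0
grasp_force: 0.0
t 3.85 turn [0.003 0.004 0.009] shift [0.     0.001  0.0233]
panel pos [-0.0039  0.06    0.0683] F panel [0.43 0.43 0.45] q [-0.1   0.19  1.51  0.54  1.89  0.91]
```

View pics/pre.png

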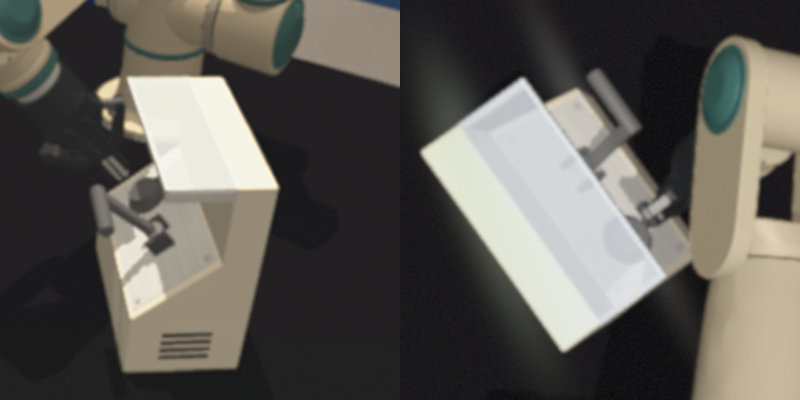

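The fingers lean along the panel normal: the tips are at (120,170) in the left half, just in front of the button at (148,190). The hand is clear of the hood edge. Pressing slowly.

```bash
python3 -m inch '[[0,0,0,0,0,0.01,0],[0,0,0,0,0,0.02,0],[0,0,0,0,0,0.026,0],[0,0,0,0,0,0.028,0],[0,0,0,0,0,0.03,0],[0,0,0,0,0,0.03,0]]'
python3 -c "
from h import *
go((-.005,.06,.03))"
python3 -m inch '[[0,0,0,0,0,0.001,0],[0,0,0,0,0,0.002,0],[0,0,0,0,0,0.003,0],[0,0,0,0,0,0.003,0]]'
python3 -c "
from h import *
go((-.005,.06,.03))"
```

```text
t: 4.45
eef_pos: [0.4394, 0.1365, 0.1569]
tcp_rot: [-0.325, 0.896, 0.284, -0.102]
ft_force: [-0.5, -0.5, 0.1]
opening: -0.0005
grasp_force: 0.0
t 4.45 turn [0.002 0.002 0.006] shift [-0.      0.0005  0.0088]
panel pos [-0.0044  0.06    0.0388] F panel [0.02 0.72 0.16] q [-0.07  0.19  1.57  0.54  1.83  0.91]
t: 4.78
eef_pos: [0.4384, 0.1379, 0.1548]
tcp_rot: [-0.325, 0.896, 0.284, -0.102]
ft_force: [0.7, -0.8, 0.4]
opening: -0.0001
grasp_force: 0.0
t 4.78 turn [0.003 0.002 0.006] shift [-0.0001  0.0005  0.0061]
panel pos [-0.0045  0.0599  0.0361] F panel [-0.56 -0.17  0.99] q [-0.07  0.19  1.57  0.54  1.82  0.91]
```

Near contact. I'll keep going in small steps, checking the force and the lever after each.

```bash
cat > lev.py <<'E'
from h import *
go((-.005,.06,.03))
c=cams.camera('side'); r=cams.spot_point('lever_grip','side')
o,B=frame()
for a in (0,.3,.6,.9,1.134):
    g=np.radians(80)-a; print(a,proj(c,o+B@[-.095*np.cos(g),-.07,.014+.095*np.sin(g)]).round(0),end=' ')
print([(round(k['score'],2),np.round(k['centre'],0)) for k in r[:2]])
E
for i in 1; do python3 -m inch '[[0,0,0,0,0,0.001,0],[0,0,0,0,0,0.002,0],[0,0,0,0,0,0.003,0],[0,0,0,0,0,0.003,0]]'; python3 lev.py; done
python3 -m inch '[[0,0,0,0,0,0.001,0],[0,0,0,0,0,0.002,0],[0,0,0,0,0,0.002,0]]';python3 lev.py
```

```text
t: 5.12
eef_pos: [0.4377, 0.1391, 0.1532]
tcp_rot: [-0.325, 0.896, 0.284, -0.101]
ft_force: [-0.0, -3.8, 4.5]
opening: 0.0001
grasp_force: 2.9
t 5.12 turn [0.004 0.001 0.006] shift [-0.0002  0.0005  0.004 ]
panel pos [-0.0044  0.0598  0.034 ] F panel [0.51 2.2  5.47] q [-0.07  0.19  1.58  0.54  1.82  0.91]
0 [[412. 259.]] 0.3 [[403. 269.]] 0.6 [[398. 281.]] 0.9 [[398. 292.]] 1.134 [[401. 300.]] [(0.96, array([259., 414.])), (0.29, array([253., 236.]))]
t: 5.47
eef_pos: [0.4365, 0.1408, 0.1507]
tcp_rot: [-0.325, 0.896, 0.284, -0.102]
ft_force: [0.9, 1.1, 1.2]
opening: 0.0001
grasp_force: 0.4
t 5.47 turn [0.002 0.002 0.006] shift [-0.0001  0.0005  0.0007]
panel pos [-0.0045  0.0599  0.0307] F panel [ 1.06 -1.32  0.64] q [-0.06  0.19  1.58  0.54  1.81  0.91]
0 [[412. 259.]] 0.3 [[403. 269.]] 0.6 [[398. 281.]] 0.9 [[398. 292.]] 1.134 [[401. 300.]] [(0.75, array([261., 412.]))]
```

```bash
python3 -m inch '[[0,0,0,0,0,0,0],[0,0,0,0,0,0,0],[0,0,0,0,0,0,0],[0,0,0,0,0,0,0]]'; python3 lev.py
```

```text
t: 5.9
eef_pos: [0.4365, 0.1406, 0.1508]
tcp_rot: [-0.325, 0.896, 0.284, -0.102]
ft_force: [-0.1, 0.8, -0.4]
opening: -0.0001
grasp_force: 0.0
t 5.9 turn [0.002 0.002 0.006] shift [-0.      0.0005  0.0009]
panel pos [-0.0045  0.06    0.0309] F panel [ 0.26 -0.36 -0.78] q [-0.06  0.19  1.58  0.54  1.81  0.91]
0 [[412. 259.]] 0.3 [[403. 269.]] 0.6 [[398. 281.]] 0.9 [[398. 292.]] 1.134 [[401. 300.]] [(0.58, array([262., 412.]))]
```

```bash
python3 -c "
from h import *
cs=[cams.camera(n)['img'][:,:,::-1] for n in('side','top')]
a=cv2.resize(cs[0][160:360,370:570],(400,400),interpolation=2);b=cv2.resize(cs[1][180:380,80:280],(400,400),interpolation=2)
cv2.imwrite('pics/press.png',np.hstack([a,b]))"
```

```text
(no output)
```

View pics/press.png

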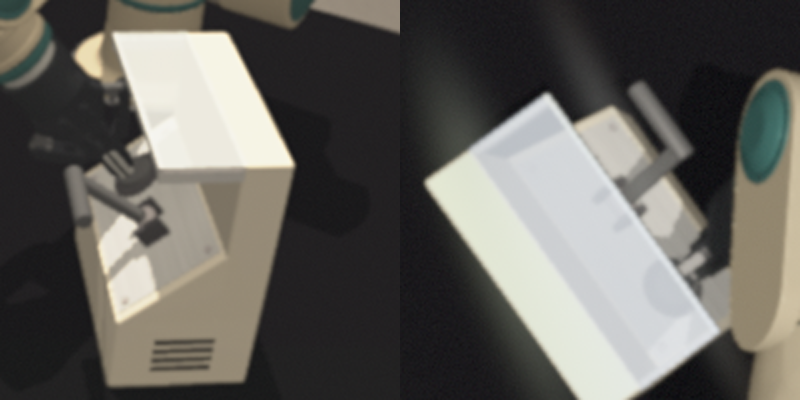

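```bash
python3 -m inch '[[0,0,0,0,0,0,0],[0,0,0,0,0,0,0],[0,0,0,0,0,0,0],[0,0,0,0,0,0,0],[0,0,0,0,0,0,0],[0,0,0,0,0,0,0]]'; python3 lev.py; python3 -c "
from h import *
o,B=frame()
for n in('side','top'):
    c=cams.camera(n)
    print(n,[(round(k['score'],2),np.round(k['centre'],1)) for k in cams.spot_point('button_top',n)[:2]],'btn exp',proj(c,o+B@[0,.06,.018])[0].round(1),'tip',proj(c,o+B@[-.0045,.06,.012])[0].round(1))
    for w in ('lever','test_button'):
        for k in cams.trace(w,n)[:1]: print(w,k['score'],k['extent'],np.argwhere(k['region']).mean(0).round(1), [np.round(v,3) for v in [frame()[1].T@(np.median(pts(c,k['region']),0)-o)]])
"
```

```text
t: 6.6
eef_pos: [0.4366, 0.1406, 0.151]
tcp_rot: [-0.325, 0.896, 0.284, -0.101]
ft_force: [0.1, 0.1, -0.5]
opening: -0.0002
grasp_force: 0.0
t 6.6 turn [0.003 0.002 0.006] shift [-0.0001  0.0005  0.0011]
panel pos [-0.0045  0.0599  0.0311] F panel [-0.29 -0.2  -0.39] q [-0.06  0.19  1.58  0.54  1.81  0.91]
0 [[412. 259.]] 0.3 [[403. 269.]] 0.6 [[398. 281.]] 0.9 [[398. 292.]] 1.134 [[401. 300.]] [(0.63, array([260., 413.]))]
side [(0.69, array([244. , 436.9]))] btn exp [433.7 242.8] tip [433.6 245.7]
lever 0.9 [401.0, 242.8, 45.8, 28.5] [259.7 420. ] [array([-0.006, -0.044,  0.082])]
test_button 0.57 [426.4, 238.7, 21.5, 13.4] [245.7 437.7] [array([0.004, 0.05 , 0.013])]
top [] btn exp [219.6 320.2] tip [220.  320.3]
lever 0.81 [192.7, 218.6, 33.7, 65.3] [251.8 207.8] [array([-0.008, -0.045,  0.097])]
```

```bash
python3 -m inch '[[0,0,0,0,0,0.001,0],[0,0,0,0,0,0.002,0]]';python3 lev.py; python3 -m inch '[[0,0,0,0,0,0.001,0],[0,0,0,0,0,0.002,0]]';python3 lev.py
```

```text
t: 7.27
eef_pos: [0.436, 0.1414, 0.1498]
tcp_rot: [-0.325, 0.896, 0.284, -0.101]
ft_force: [1.0, -4.3, 4.0]
opening: 0.0
grasp_force: 2.9
t 7.27 turn [0.003 0.001 0.006] shift [-0.0001  0.0005 -0.0005]
panel pos [-0.0045  0.0599  0.0295] F panel [-0.55  1.65  5.73] q [-0.06  0.19  1.58  0.54  1.81  0.91]
0 [[412. 259.]] 0.3 [[403. 269.]] 0.6 [[398. 281.]] 0.9 [[398. 292.]] 1.134 [[401. 300.]] [(0.65, array([277., 403.]))]
t: 7.53
eef_pos: [0.4353, 0.1424, 0.1483]
tcp_rot: [-0.325, 0.896, 0.284, -0.101]
ft_force: [-0.1, -4.7, 5.6]
opening: -0.0003
grasp_force: 3.4
t 7.53 turn [0.003 0.001 0.006] shift [-0.0001  0.0005 -0.0024]
panel pos [-0.0045  0.0599  0.0276] F panel [0.69 2.71 6.74] q [-0.06  0.19  1.59  0.54  1.81  0.91]
0 [[412. 259.]] 0.3 [[403. 269.]] 0.6 [[398. 281.]] 0.9 [[398. 292.]] 1.134 [[401. 300.]] [(0.68, array([301., 404.]))]
```

The lever tripped and is fully down, at pixel row 301. Retreating along the normal.

```bash
python3 -m inch '[[0,0,0,0,0,-0.005,0],[0,0,0,0,0,-0.015,0],[0,0,0,0,0,-0.04,0],[0,0,0,0,0,-0.075,0],[0,0,0,0,0,-0.11,0],[0,0,0,0,0,-0.14,0],[0,0,0,0,0,-0.15,0],[0,0,0,0,0,-0.15,0]]'
python3 -c "
from h import *
go((-.0918,-.07,.14))
go((-.0918,-.07,.14),10)
c=cams.camera('side');c2=cams.camera('top');o,B=frame()
for cc,n in((c,'side'),(c2,'top')): print([(round(k['score'],2),np.round(k['centre'],1)) for k in cams.spot_point('lever_grip',n)[:2]],proj(cc,o+B@[-.0918,-.07,.0386]))
k=cams.trace('lever','side')
if k:
    P=(pts(c,k[0]['region'])-o)@B; print(k[0]['score'],P[P[:,0]<-.075].shape,np.median(P[P[:,0]<-.075],0), np.percentile(P,[2,50,98],axis=0).round(3))
a=cv2.resize(c['img'][160:360,370:570,::-1],(400,400),interpolation=2);b=cv2.resize(c2['img'][180:380,80:280,::-1],(400,400),interpolation=2)
cv2.imwrite('pics/drop.png',np.hstack([a,b]))"
```

```text
t: 8.3
eef_pos: [0.4912, 0.0629, 0.2645]
tcp_rot: [-0.325, 0.897, 0.284, -0.1]
ft_force: [-0.3, 0.2, 0.5]
opening: -0.0001
grasp_force: 0.0
t 8.3 turn [ 0.005 -0.001  0.007] shift [0.1287 0.0882 0.0397]
panel pos [-0.0043  0.0593  0.1791] F panel [0.61 0.12 0.17] q [-0.19  0.26  1.27  0.54  2.09  0.93]
t 8.3 turn [-0.17  -0.002  0.006] shift [0.1287 0.0882 0.0397]
panel pos [-0.0043  0.0593  0.1791] F panel [0.61 0.12 0.17] q [-0.19  0.26  1.27  0.54  2.09  0.93]
[(0.78, array([301.8, 404.8])), (0.52, array([210.9, 434.4]))] [[400.71318303 300.05895482]]
[(0.68, array([237.5, 218.2]))] [[219.08788068 238.52887819]]
0.7 (312, 3) [-0.08690551 -0.063516    0.04400737] [[-0.099 -0.099 -0.   ]
 [-0.066 -0.038  0.035]
 [ 0.009  0.013  0.049]]
```

View pics/drop.png

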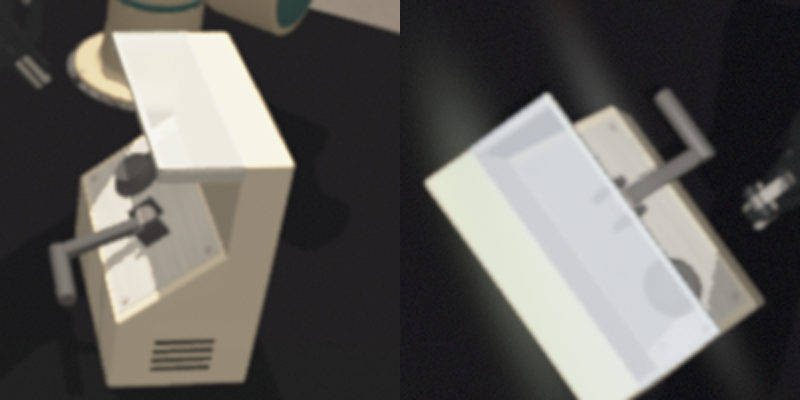

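```bash
python3 -m inch '[[0,0,0.007,0.026,0.018,0,0.05],[0,0,0.007,0.052,0.036,0,0.05],[0,0,0.007,0.078,0.053,0,0.05],[0,0,0.007,0.104,0.07,0,0.05],[0,0,0.007,0.129,0.088,0,0.05],[0,0,0.007,0.129,0.088,0.02,0.05],[0,0,0.007,0.129,0.088,0.04,0.05],[0,0,0.007,0.129,0.088,0.04,0.05]]' 40
python3 -c "
from h import *
go((-.0918,-.07,.042)); print(telemetry.sense()['opening'])"
```

```text
t: 9.22
eef_pos: [0.6177, 0.1062, 0.1705]
tcp_rot: [-0.327, 0.896, 0.28, -0.107]
ft_force: [-1.5, 0.4, -0.5]
opening: 0.0498
grasp_force: 0.0
t 9.22 turn [-0.004  0.009 -0.004] shift [ 0.0016 -0.0005  0.0886]
panel pos [-0.0926 -0.0693  0.1306] F panel [ 0.6   1.01 -1.11] q [-0.1   0.68  0.91  0.57  2.    0.99]
0.04984863336948437
```

```bash
python3 -m inch '[[0,0,0,0,0,0.01,0.05],[0,0,0,0,0,0.03,0.05],[0,0,0,0,0,0.05,0.05],[0,0,0,0,0,0.06,0.05],[0,0,0,0,0,0.065,0.05],[0,0,0,0,0,0.065,0.05]]'
python3 -c "
from h import *
go((-.0918,-.07,.042)); print(telemetry.sense()['opening'])"
```

```text
t: 9.72
eef_pos: [0.5956, 0.1383, 0.1264]
tcp_rot: [-0.325, 0.897, 0.281, -0.103]
ft_force: [0.7, -0.5, 1.3]
opening: 0.0502
grasp_force: 0.0
t 9.72 turn [ 0.002  0.003 -0.001] shift [0.0006 0.0006 0.0297]
panel pos [-0.0911 -0.0695  0.0717] F panel [ 0.2  -0.31  1.57] q [-0.05  0.64  1.05  0.56  1.88  0.97]
0.050168820375892056
```

```bash
python3 -m inch '[[0,0,0,0,0,0.01,0.05],[0,0,0,0,0,0.02,0.05],[0,0,0,0,0,0.028,0.05],[0,0,0,0,0,0.028,0.05]]'
python3 -m inch '[[0,0,0,0,0,0,0.03],[0,0,0,0,0,0,0.01],[0,0,0,0,0,0,0.01],[0,0,0,0,0,0,0.01],[0,0,0,0,0,0,0.01],[0,0,0,0,0,0,0.01],[0,0,0,0,0,0,0.01],[0,0,0,0,0,0,0.01]]' 40
python3 -c "
from h import *
go((-.0918,-.07,.042)); print(telemetry.sense()['opening'])
for d in (0,.1,.2,.3,.4,.5,.6,.7,.8,.9,1,1.1,1.15,1.2):
    a=np.radians(15); r=.095; print(d, round(-(-r*np.cos(a+d)+r*np.cos(a)),4), round(-(r*np.sin(a+d)-r*np.sin(a)),4))"
```

```text
t: 10.05
eef_pos: [0.5847, 0.1535, 0.1032]
tcp_rot: [-0.325, 0.897, 0.281, -0.104]
ft_force: [-0.3, -0.1, -1.3]
opening: 0.0499
grasp_force: 0.0
t: 10.72
eef_pos: [0.5858, 0.1532, 0.1064]
tcp_rot: [-0.326, 0.897, 0.281, -0.102]
ft_force: [-3.6, 2.6, 5.3]
opening: 0.0164
grasp_force: 39.7
t 10.72 turn [0.001 0.002 0.001] shift [0.0001 0.0015 0.0029]
panel pos [-0.0903 -0.0699  0.0449] F panel [6.57 1.51 1.37] q [-0.03  0.63  1.1   0.56  1.83  0.96]
0.01637702289702825
0 -0.0 -0.0
0.1 -0.0029 -0.009
0.2 -0.0067 -0.0177
0.3 -0.0114 -0.026
0.4 -0.0168 -0.0338
0.5 -0.023 -0.041
0.6 -0.0299 -0.0475
0.7 -0.0374 -0.0533
0.8 -0.0455 -0.0584
0.9 -0.054 -0.0626
1 -0.0629 -0.0659
1.1 -0.0721 -0.0683
1.15 -0.0767 -0.0692
1.2 -0.0814 -0.0698
```

```bash
python3 -m inch '[[0,0,0,0,-0.003,-0.009,0.01],[0,0,0,0,-0.007,-0.018,0.01],[0,0,0,0,-0.011,-0.026,0.01],[0,0,0,0,-0.017,-0.034,0.01],[0,0,0,0,-0.023,-0.041,0.01],[0,0,0,0,-0.03,-0.0475,0.01],[0,0,0,0,-0.03,-0.0475,0.01]]' 40
cat > lg.py <<'E'
from h import *
s=telemetry.sense(); o,B=frame(); p=B.T@(s['eef_pos']-o)
print('opening',s['opening'],'lever by TCP',round(np.radians(80)-np.arctan2(p[2]-.014-.004,-p[0]),3),'r',np.hypot(p[0],p[2]-.018))
E
python3 -c "
from h import *
go((-.0165,-.07,.11))"; python3 lg.py;python3 lev.py
```

```text
t: 11.3
eef_pos: [0.5921, 0.1443, 0.1632]
tcp_rot: [-0.323, 0.899, 0.28, -0.1]
ft_force: [6.9, -8.9, -1.4]
opening: 0.0164
grasp_force: 39.8
t 11.3 turn [ 0.009 -0.003 -0.002] shift [-0.     -0.0455 -0.015 ]
panel pos [-0.0621 -0.07    0.0955] F panel [-9.51 -0.57  6.1 ] q [-0.04  0.59  1.04  0.57  1.91  1.01]
opening 0.016395643674723716 lever by TCP 0.502 r 0.0992988528867449
t 11.3 turn [ 0.009 -0.003 -0.002] shift [-0.1303 -0.0575  0.0646]
panel pos [-0.0621 -0.07    0.0955] F panel [-9.51 -0.57  6.1 ] q [-0.04  0.59  1.04  0.57  1.91  1.01]
0 [[412. 259.]] 0.3 [[403. 269.]] 0.6 [[398. 281.]] 0.9 [[398. 292.]] 1.134 [[401. 300.]] [(0.62, array([281., 402.])), (0.46, array([242., 432.]))]
```

```bash
python3 -m inch '[[0,0,0,0,-0.0075,-0.006,0.01],[0,0,0,0,-0.0155,-0.011,0.01],[0,0,0,0,-0.024,-0.015,0.01],[0,0,0,0,-0.033,-0.018,0.01],[0,0,0,0,-0.042,-0.02,0.01],[0,0,0,0,-0.046,-0.021,0.01],[0,0,0,0,-0.05,-0.021,0.01],[0,0,0,0,-0.05,-0.021,0.01]]' 40
python3 -c "
from h import *
go((-.0165,-.07,.11))"; python3 lg.py;python3 lev.py
```

```text
t: 12.07
eef_pos: [0.5786, 0.1638, 0.2137]
tcp_rot: [-0.322, 0.899, 0.28, -0.098]
ft_force: [8.9, -16.3, 13.0]
opening: 0.0165
grasp_force: 41.9
t 12.07 turn [ 0.011 -0.006 -0.   ] shift [-0.      0.0049  0.009 ]
panel pos [-0.0115 -0.07    0.119 ] F panel [-5.75  1.97 21.85] q [-0.02  0.51  1.04  0.6   1.96  1.08]
opening 0.01647755568529479 lever by TCP -0.061 r 0.10160348765168438
t 12.07 turn [ 0.011 -0.006 -0.   ] shift [-0.1305 -0.0074  0.088 ]
panel pos [-0.0115 -0.07    0.119 ] F panel [-5.75  1.97 21.85] q [-0.02  0.51  1.04  0.6   1.96  1.08]
0 [[412. 259.]] 0.3 [[403. 269.]] 0.6 [[398. 281.]] 0.9 [[398. 292.]] 1.134 [[401. 300.]] [(0.63, array([261., 416.]))]
```

```bash
python3 -m inch '[[0,0,0,0,-0.0015,0,0.01],[0,0,0,0,-0.003,0,0.01],[0,0,0,0,-0.004,0,0.01],[0,0,0,0,-0.004,0,0.01]]' 40
python3 -c "
from h import *
go((-.0165,-.07,.11))"; python3 lg.py;python3 lev.py | tail -1
python3 -c "
from h import *
c=cams.camera('side');c2=cams.camera('top')
a=cv2.resize(c['img'][160:360,370:570,::-1],(400,400),interpolation=2);b=cv2.resize(c2['img'][180:380,80:280,::-1],(400,400),interpolation=2)
cv2.imwrite('pics/up.png',np.hstack([a,b]))"
```

```text
t: 12.5
eef_pos: [0.5774, 0.1654, 0.2159]
tcp_rot: [-0.322, 0.9, 0.279, -0.097]
ft_force: [11.5, -19.0, 11.0]
opening: 0.0162
grasp_force: 42.1
t 12.5 turn [ 0.013 -0.007 -0.002] shift [0.     0.0078 0.0094]
panel pos [-0.0086 -0.0699  0.1193] F panel [-9.9   1.42 22.65] q [-0.01  0.51  1.04  0.6   1.96  1.08]
opening 0.01622998759707136 lever by TCP -0.09 r 0.10167583143806344
0 [[412. 259.]] 0.3 [[403. 269.]] 0.6 [[398. 281.]] 0.9 [[398. 292.]] 1.134 [[401. 300.]] [(0.81, array([255., 416.]))]
```

View pics/up.png

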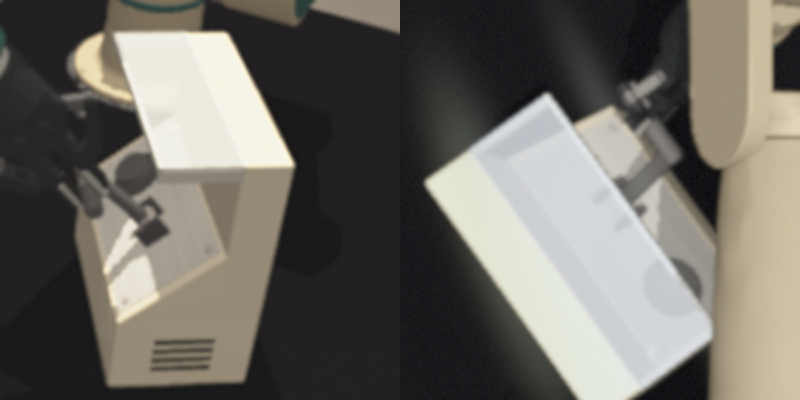

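Lever is up: the bar runs from (145,215) to the grip in the fingers at (90,190). One more nudge to the stop, then relax and see if the catch holds.

```bash
python3 -m inch '[[0,0,0,0,-0.0015,-0.001,0.01],[0,0,0,0,-0.003,-0.002,0.01],[0,0,0,0,-0.003,-0.003,0.01]]' 40
python3 lg.py
python3 -m inch '[[0,0,0,0,0.003,0,0.01],[0,0,0,0,0.006,0,0.01],[0,0,0,0,0.01,0,0.01],[0,0,0,0,0.012,0,0.01],[0,0,0,0,0.012,0,0.01]]' 40
python3 -c "
from h import *
go((-.0165,-.07,.11))"; python3 lg.py;python3 lev.py | tail -1
```

```text
t: 12.95
eef_pos: [0.5763, 0.1667, 0.2175]
tcp_rot: [-0.322, 0.899, 0.279, -0.099]
ft_force: [8.5, -9.3, -1.4]
opening: 0.0163
grasp_force: 40.7
opening 0.016253133475632914 lever by TCP -0.113 r 0.10162100107208
t: 13.37
eef_pos: [0.58, 0.1615, 0.2096]
tcp_rot: [-0.325, 0.897, 0.281, -0.101]
ft_force: [2.1, -4.6, 5.8]
opening: 0.0166
grasp_force: 41.4
t 13.37 turn [ 0.004 -0.001 -0.   ] shift [0.0001 0.0003 0.0075]
panel pos [-0.0162 -0.0699  0.1175] F panel [-0.07  0.95  7.64] q [-0.02  0.53  1.03  0.6   1.96  1.07]
opening 0.0165821603265916 lever by TCP -0.013 r 0.10079996168975074
0 [[412. 259.]] 0.3 [[403. 269.]] 0.6 [[398. 281.]] 0.9 [[398. 292.]] 1.134 [[401. 300.]] [(0.74, array([261., 416.]))]
```

No pull left at the latched angle, so the catch is holding. Release and withdraw.

```bash
python3 -m inch '[[0,0,0,0,0,0,0.02],[0,0,0,0,0,0,0.03],[0,0,0,0,0,0,0.045],[0,0,0,0,0,0,0.045],[0,0,0,0,0,0,0.045]]'
python3 lg.py; python3 lev.py | tail -1
python3 -m inch '[[0,0,0,0,0,-0.01,0.045],[0,0,0,0,0,-0.03,0.045],[0,0,0,0,0,-0.06,0.045],[0,0,0,0,0,-0.09,0.045],[0,0,0,0,0,-0.12,0.045],[0,0,0,0,0,-0.13,0.045],[0,0,0,0,0,-0.13,0.045]]'
python3 -c "
from h import *
c=cams.camera('side');c2=cams.camera('top');o,B=frame()
print([(round(k['score'],2),np.round(k['centre'],1)) for n in('side','top') for k in cams.spot_point('lever_grip',n)[:1]])
print([(round(k['score'],2),np.round(k['centre'],1)) for th in('media_bottle','dish_stack','tip_box','button_top') for k in cams.spot_point(th,'side')[:1]])
a=cv2.resize(c['img'][160:360,370:570,::-1],(400,400),interpolation=2);b=cv2.resize(c2['img'][180:380,80:280,::-1],(400,400),interpolation=2)
cv2.imwrite('pics/end.png',np.hstack([a,b]))"
```

```text
t: 13.88
eef_pos: [0.5792, 0.1626, 0.2077]
tcp_rot: [-0.325, 0.897, 0.281, -0.103]
ft_force: [0.4, -0.6, -0.6]
opening: 0.045
grasp_force: 0.0
opening 0.04501932721151389 lever by TCP -0.007 r 0.09856477994337287
0 [[412. 259.]] 0.3 [[403. 269.]] 0.6 [[398. 281.]] 0.9 [[398. 292.]] 1.134 [[401. 300.]] [(0.64, array([260., 416.]))]
t: 14.57
eef_pos: [0.6281, 0.0922, 0.3106]
tcp_rot: [-0.324, 0.898, 0.281, -0.1]
ft_force: [-0.1, 0.6, 0.4]
opening: 0.0447
grasp_force: 0.0
[(0.56, array([259.9, 414.6])), (0.7, array([235.9, 205.8]))]
[(0.7, array([232.6, 260.2])), (0.87, array([254.7, 232.1])), (0.82, array([295.5, 220.3])), (0.55, array([242.6, 432.8]))]
```

View pics/end.png

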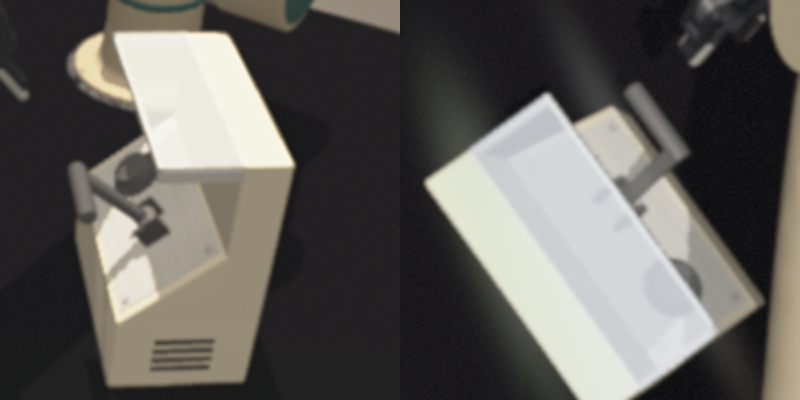

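The lever stands up by itself with its grip at (80,190), as at the start. The button is out at (135,170), the bystanders are where they were, and the robot is clear of everything.

```bash
python3 -c "
from plant import job
print(job.sign_off())"
```

```text
the job is handed in; nothing more can be done
None
```

The test button was pressed until the lever dropped fully on its own, the lever was lifted until it latched and stays up by itself with the button out again, the hood and bench items were left alone, and the job was handed in at about 15 s.

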